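# Set the twist-lock hold-down on a sample cell

## Task

On the bench stand, twist the orange wing grip counter-clockwise to unlock the telescoping section, slide the section down until its foot presses the blue spring pad of the sample cell with about 8 N, and twist the grip clockwise all the way home to lock it there. Let go, so that the section stays locked and still presses the pad with about 8 N (6 to 10 N is good). Be gentle: never load the cell with more than 16 N, and leave the bottles and the jar standing where they are.

Things in the scene. Friction and masses are not known exactly. Their poses are not given: they have to be found in the camera images.
- wing (a point): Centre of the orange wing grip, on the section's vertical axis: an upright flat bar 16 mm thick (its own x), 52 mm long (own y), 36 mm tall (18 mm above and below this point), white line along its top; grip it across the 16 mm. Directly below it a black round flange, 44 mm across, 4 mm thick. Moves and turns with the section; z up.
- foot (a point): Lowest point of the section's black rubber ball foot (20 mm across), always 164 mm below the wing's centre. Section: steel tube 18 mm across, 0.25 kg, slides vertically; unlocked it has about 1 N of friction (plus 15 N per m/s) and sinks if let go; letting go once locked may ease the press by about 1 N. The foot starts 78 to 90 mm above the work surface and can go down to 30 mm.
- twist (a joint): Turn of wing and section, rad: 0 = home (locked, at a stop), positive = counter-clockwise from above, 1.05 = other stop. Starts at 0 to 0.05. From about 0.5 up the section slides freely; below that sprung shoes in the sleeve clamp it ever more; turning takes up to about 0.5 N m near home. It stays where it is left. Locked, the section slips only beyond about 30 N.
- stand: Fixed bench stand: base plate 150 x 120 x 14 mm, aluminium post on its -x side, short arm, white sleeve 35 mm across at heights 100 to 165 mm. Nothing of it is higher than 165 mm except the section. Origin on the work surface, on the common axis of sleeve, section and cell; z up, x away from the post.
- cell: Sample cell fixed under the foot: steel disc 68 mm across, white holder, blue pad 36 mm across on top. Origin: centre of its underside, 14 mm above the work surface. The pad is on a spring of 1.6 N per mm with 14 mm travel, then solid. The filling varies: the unloaded pad top is 31 to 51 mm above this origin; its height is not reported and must be felt.
- amber_bottle: Bystander: amber bottle with a blue cap, 68 mm across, 155 mm tall, loose, 140 to 205 mm from the stand's axis; origin at the centre of its underside.
- red_jar: Bystander: small amber jar with a red cap, 48 mm across, 75 mm tall, loose, 120 to 175 mm from the stand's axis; origin at the centre of its underside.
- white_bottle: Bystander: small white bottle, 42 mm across, 85 mm tall, loose, 115 to 200 mm from the stand's axis; origin at the centre of its underside.

How it is judged:
By the outcome, as a careful person would: the job done as asked, in the order asked, and still so for the second after the job is handed in, with the robot touching nothing.
It also fails if it takes over 48 s, if anything falls off the work surface, if the arm or the gripper's body presses on something with over 40 N, if the wrist force passes 120 N, or if a joint passes its speed limit or range.

## Robot

A 6-joint arm with a two-finger parallel gripper is mounted at the origin on the work surface. World frame = base frame: x ahead of the robot, y to its left, z up, the work surface at z = 0. Lengths are in m, angles in rad, forces in N, time in s.
With the tool pointing down it reaches from about 0.35 to 0.85 m from the base axis. Payload 8.1 kg.
Tool frame: the origin (TCP) lies at the very end of the fingers, on their centre line; the grasp point (between the pads) lies 19 mm behind it; z points along the fingers, y is the direction in which the jaws open and shut (so a half turn about z gives the same grasp; the last joint's range is limited). The gripper opens to 93 mm and grips with 3 to 60 N. Pads are 15 mm wide; open, the fingers measure 128 mm over their backs; the gripper's body (75 mm by 188 mm) begins 65 mm behind the grasp point.
Start: joints at [-1.27, 0.13, 1.488, -0, 1.523, -0.085], TCP at [0.226, -0.556, 0.192] pointing down, gripper open.
Joint ranges: [-2.96, 2.96], [-0.89, 2.26], [0.02, 2.5], [-1.34, 4.48], [0, 2.73], [-2.66, 2.66]. Speed limits (rad/s): [2.39, 2.39, 2.79, 3.14, 3.14, 3.14].

## Interface

Orientations are given as a rotation vector (axis times angle).
In Python, from plant import * gives the robot as it stands.
- The arm moves only by the tool apply_moves, never from a script. Its argument "commands" is one flat list of numbers, 7 for each row, row after row: the shift along the world's x, y, z in cm, then the turn, a rotation vector about the world's x, y, z in rad, then the finger opening in cm, from 0 to 9.3. A call has 1 to 8 rows; each row shifts and turns the pose as measured when the row begins; what a row does not reach is not made up. A row lasts 1/8 s, in which the tool goes at most 62.5 mm and 10.7 degrees, less where a joint would pass 70% of its speed; a pose out of reach is approached as far as the arm can. A call with a gripper value outside its range is refused whole. The fingers move at their own pace and stop on an object; "squeeze" is the grip in N (left out, the last holds). Time passes only in rows, so rows that do not move let the fingers close. It gives the time, the measured TCP pose, the force and the opening at its end, in the units of the state.
- read_state(): the state, without advancing time (a new reading comes with each control period).
- read_camera(name): name is "scene" or "top"; returns (picture, depth): 400x640x3 uint8, blue, green, red; 400x640 float32, m along the optical axis (not along the pixel's ray), 0 where there is no reading.
- camera_model(name): a dict with "intrinsics" (3x3 intrinsics, pixels), "dist_coeffs" ([k1, k2, p1, p2, k3] as OpenCV has them; the pictures are not rectified), "R" (3x3) and "t" (3): a world point X has camera coordinates R X + t. Camera axes: x right, y down, z forward; pixel columns grow to the right and rows downward; lengths in m; the calibration is good to about 2 mm. A picture is of the moment at which its call begins. camera_model takes no time and is no camera call.
- close_job(): hands the job in, once; it reports no verdict.
Trained networks look in the newest picture that a camera, given by its name, has taken for a name from the list of things; names that differ only in an ending like _2 or _b are one class to them, and where a whole thing is asked for, a point or a joint stands for the part that bears it (a point fixed in the world has none). Each returns a list of dicts, best first, with "conf" (0 to 1); they miss things now and then, are a little off and sometimes report something else, mostly with a low value. They report only what shows in the picture. A call takes as long as a camera call.
- find_in(query, camera): "point" ([x, y, z] in m, in the coordinates of the camera as it stood for that picture, good to about 4 mm: the middle of the surface that is visible of it).
- cut_out(query, camera): "mask" (400x640 bool, what is visible of it).
- spot_point(query, camera): "point" ([x, y, z] in m, in the coordinates of the camera as it stood for that picture, good to about 4 mm: a listed point, or the origin of a listed thing).
The state is a dict: "t": time; "q": joint angles; "dq": joint speeds; "joint_torque": joint torques, N m; "tool_pos": TCP position; "orientation": TCP orientation; "force": force on the tool from outside, world axes, zero at the start; "wrist_torque": the same for the moment, N m; "opening": finger opening in m.
Only numpy, scipy, OpenCV 4.12 (cv2) and the standard library are available. Lean on these libraries where they do the work, as an engineer would, in place of code of your own. Each camera call takes 0.05 s, during which the arm holds its last target. There are 200 camera calls.

## Working session

There is one attempt and no reset: what is moved stays moved. The work goes in short steps, Python scripts to look and compute and a tool call to move; the robot and the scene stay as the last step left them, time stands still between calls to the robot, and variables do not carry over. Pictures are saved under pics/ and viewed, about 8 in all and at most 12, crops included, and the job is handed in when it is done.

Besides the shell and the picture viewer there is one more tool, called after "Call:" as name(argument=value, ...) on one line, values as JSON. apply_moves: Moves the arm, as the interface text tells. Its arguments: {"type":"object","properties":{"commands":{"type":"array"},"squeeze":{"type":"number"}},"required":["commands"]}

```bash
mkdir -p pics
cat > h.py <<'E'
from plant import *
import numpy as np, cv2
from scipy.spatial.transform import Rotation as Ro
def w(cam,p):
    m=camera_model(cam); return np.array(m["R"]).T@(np.array(p)-np.array(m["t"]))
def px(cam,X):
    m=camera_model(cam); r=cv2.Rodrigues(np.array(m["R"]))[0]
    return cv2.projectPoints(np.array(X,float).reshape(-1,1,3),r,np.array(m["t"],float),np.array(m["intrinsics"]),np.array(m["dist_coeffs"]))[0].reshape(-1,2)
def cloud(cam,mask,depth):
    m=camera_model(cam); v,u=np.nonzero(mask&(depth>0)); d=depth[v,u]
    n=cv2.undistortPoints(np.stack([u,v],1).astype(float).reshape(-1,1,2),np.array(m["intrinsics"]),np.array(m["dist_coeffs"])).reshape(-1,2)
    P=np.c_[n*d[:,None],d]; return (P-np.array(m["t"]))@np.array(m["R"])
E
python3 - <<'E'
from h import *
s=read_state(); print({k:np.round(v,3) for k,v in s.items()})
for c in ("scene","top"):
    im,d=read_camera(c); cv2.imwrite(f"pics/{c}0.png",im)
    for q in ("wing","stand","foot","cell","amber_bottle","red_jar","white_bottle"):
        print(c,q,[(np.round(w(c,r["point"]),3),round(r["conf"],2)) for r in spot_point(q,c)[:2]])
    r=cut_out("wing",c)
    if r:
        P=cloud(c,r[0]["mask"],d); print(len(P),P.mean(0),P.min(0),P.max(0))
        t=P[P[:,2]>np.percentile(P[:,2],95)-.006]
        C=np.cov(t[:,:2].T); e,v=np.linalg.eigh(C); print("top",t.mean(0),np.sqrt(e),v[:,1],np.degrees(np.arctan2(v[1,1],v[0,1])))
print(s["t"])
E
```

```text
{'t': np.float64(0.0), 'q': array([-1.27 ,  0.131,  1.489, -0.   ,  1.523, -0.085]), 'dq': array([ 0.001, -0.001,  0.001, -0.   , -0.002, -0.001]), 'joint_torque': array([ 1.0000e-03, -5.5984e+01, -4.9176e+01,  7.7000e-02,  3.5000e-02,
       -0.0000e+00]), 'tool_pos': array([ 0.226, -0.555,  0.191]), 'orientation': array([-3.082, -0.602,  0.   ]), 'force': array([-0.097,  0.04 , -0.298]), 'wrist_torque': array([-0.008,  0.028,  0.018]), 'opening': np.float64(0.093)}
scene wing [(array([ 0.534, -0.12 ,  0.243]), 0.59)]
scene stand [(array([ 0.533, -0.121, -0.001]), 0.72), (array([ 0.537, -0.118,  0.012]), 0.62)]
scene foot []
scene cell [(array([ 0.532, -0.12 ,  0.013]), 0.86)]
scene amber_bottle [(array([0.617, 0.021, 0.001]), 0.56)]
scene red_jar [(array([ 0.483, -0.239,  0.004]), 0.76), (array([0.619, 0.019, 0.002]), 0.51)]
scene white_bottle [(array([ 0.613, -0.298, -0.005]), 0.67)]
335 [ 0.53439205 -0.1201267   0.22409845] [ 0.21781512 -0.4280871  -0.00206175] [ 0.55621468 -0.08944007  0.26512868]
top [ 0.5391843  -0.11579135  0.26206171] [0.00390638 0.01542853] [0.36573693 0.93071827] 68.54705846441597
top wing [(array([ 0.533, -0.118,  0.241]), 0.57)]
top stand [(array([ 0.534, -0.119,  0.005]), 0.64)]
top foot [(array([ 0.608, -0.304,  0.001]), 0.49)]
top cell [(array([ 0.533, -0.119,  0.018]), 0.91)]
top amber_bottle [(array([0.616, 0.018, 0.001]), 0.71)]
top red_jar [(array([ 0.482, -0.241, -0.001]), 0.94)]
top white_bottle [(array([ 0.608, -0.3  ,  0.002]), 0.93)]
522 [ 0.53458172 -0.11802251  0.24221267] [ 0.5131317  -0.19782944 -0.00147429] [ 0.55591143 -0.09335831  0.26474308]
top [ 0.53592301 -0.11886097  0.26081799] [0.00454174 0.01479703] [0.37332812 0.92769937] 68.07898213847353
0.0
```

Run:
```python
import cv2,numpy as np
a=cv2.imread("pics/scene0.png");b=cv2.imread("pics/top0.png")
from h import px
for c,i in (("scene",a),("top",b)): print(c,px(c,[[.534,-.119,.26],[.525,-.143,.26],[.544,-.095,.26],[.534,-.119,.0]]).round())
u,v=px("top",[.534,-.119,.26])[0].astype(int)
cr=cv2.resize(b[v-60:v+60,u-80:u+80],None,fx=2.5,fy=2.5)
cv2.imwrite("pics/m.png",np.hstack([cv2.resize(a,(400,250)),cr[:250,:400]])) 
cv2.imwrite("pics/m2.png",np.vstack([np.hstack([cv2.resize(a,(400,250)),cv2.resize(b,(400,250))]),np.hstack([cr,cr])]))
```

```text
scene [[290. 124.]
 [285. 120.]
 [294. 128.]
 [294. 197.]]
top [[419. 240.]
 [433. 245.]
 [406. 234.]
 [395. 239.]]
```

View pics/m2.png

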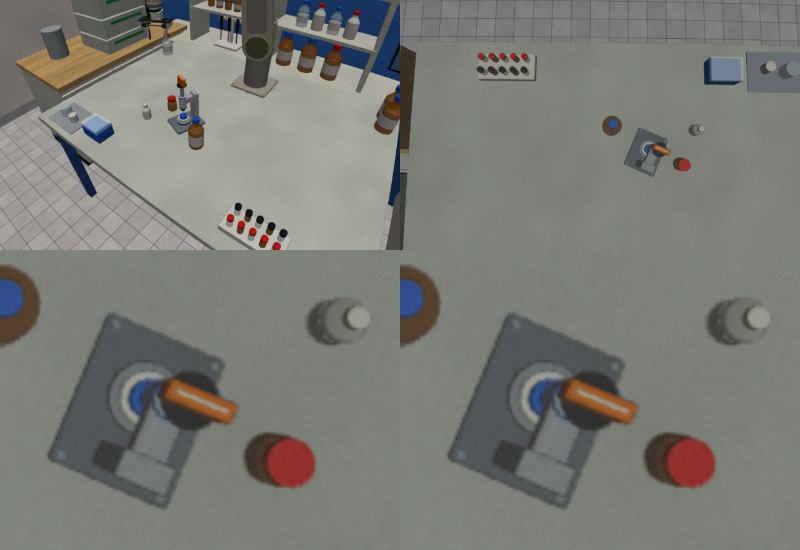

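The orange wing sits at about (190,400) in the lower crop. Its white line points at roughly 68° in the world frame. The jar and both bottles are clear of it, so I'll approach high, then descend.

Call:
apply_moves(commands=[0,1,5.5,0,0,0.1,9.3,0,1,5.5,0,0,0.1,9.3,3.8,4.5,0,0,0,0.1,9.3,3.8,4.5,0,0,0,0.1,9.3,3.8,4.5,0,0,0,0.1,9.3,3.8,4.5,0,0,0,0.1,9.3,3.8,4.5,0,0,0,0.1,9.3,3.8,4.5,0,0,0,0.1,9.3], squeeze=30)

```text
t: 1.9
tool_pos: [0.4563, -0.2589, 0.3058]
orientation: [2.588, 1.776, -0.001]
force: [0.1, 0.1, -0.4]
opening: 0.0931
```

Call:
apply_moves(commands=[2.6,4.7,0,0,0,-0.012,9.3,2.6,4.7,0,0,0,0,9.3,2.6,4.6,0,0,0,0,6,0,0,0,0,0,0,6])

```text
t: 2.4
tool_pos: [0.5381, -0.1102, 0.3059]
orientation: [2.593, 1.769, 0.001]
force: [-0.4, -1.4, 0.1]
opening: 0.0775
```

Run:
```python
from h import *
s=read_state(); print(s["t"],s["tool_pos"],s["orientation"],s["force"],s["opening"])
im,d=read_camera("scene"); u,v=px("scene",[.534,-.119,.26])[0].astype(int)
cv2.imwrite("pics/s1.png",cv2.resize(im[v-60:v+90,u-100:u+100],None,fx=4,fy=4))
for q in ("wing","foot"):
    print(q,[(np.round(w("scene",r["point"]),4),round(r["conf"],2)) for r in spot_point(q,"scene")[:2]])
```

```text
2.4 [ 0.53810172 -0.11021716  0.30591394] [2.59251363e+00 1.76920199e+00 8.49070867e-04] [-0.38684072 -1.36222223  0.14062717] 0.0775305685427801
wing [(array([ 0.533 , -0.1213,  0.2438]), 0.76)]
foot []
```

View pics/s1.png

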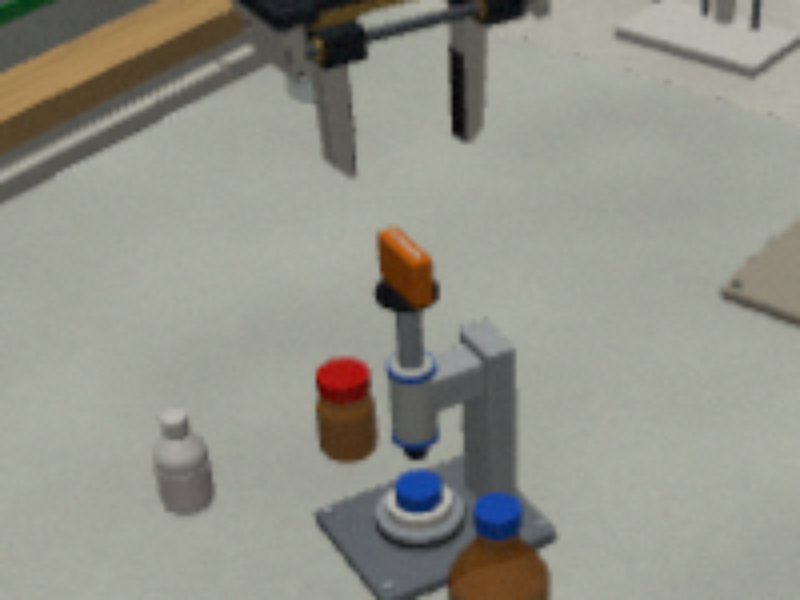

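The picture shows the jaws about 4 cm above the wing at (405,265) and well aligned. The blue pad at (418,490) is clear below the foot. The arm overshot by (4, 9) mm, so I'll correct that and descend.

Call:
apply_moves(commands=[-0.4,-0.9,0,0,0,0,6,0,0,0,0,0,0,6,0,0,-2,0,0,0,6,0,0,0,0,0,0,6])

```text
t: 3.05
tool_pos: [0.5309, -0.1284, 0.2864]
orientation: [2.601, 1.752, -0.001]
force: [-1.0, -0.1, 0.9]
opening: 0.0598
```

Call:
apply_moves(commands=[0,0,0,0,0,0,6,0,0,0,0,0,0,6])

```text
t: 3.3
tool_pos: [0.5311, -0.1293, 0.2881]
orientation: [2.601, 1.75, 0.001]
force: [-0.2, 0.1, -0.4]
opening: 0.0603
```

Call:
apply_moves(commands=[0.3,1.0,0,0,0,0,6,0,0,0,0,0,0,6,0,0,0,0,0,0,6])

```text
t: 3.68
tool_pos: [0.5348, -0.1183, 0.2892]
orientation: [2.6, 1.75, 0.003]
force: [-0.1, 0.5, -0.3]
opening: 0.06
```

Call:
apply_moves(commands=[0,0,-1.5,0,0,0,6,0,0,-1.5,0,0,0,6,0,0,-1.2,0,0,0,6,0,0,-0.6,0,0,0,6,0,0,0,0,0,0,6,0,0,0,0,0,0,6])

```text
t: 4.42
tool_pos: [0.5338, -0.1181, 0.2362]
orientation: [2.601, 1.751, 0.0]
force: [-0.4, 0.6, 0.1]
opening: 0.06
```

Call:
apply_moves(commands=[0,0,-0.6,0,0,0,4,0,0,0,0,0,0,2.4,0,0,0,0,0,0,1,0,0,0,0,0,0,1,0,0,0,0,0,0,1], squeeze=20)

```text
t: 5.05
tool_pos: [0.5347, -0.1185, 0.2313]
orientation: [2.6, 1.75, 0.003]
force: [3.3, -1.0, -3.2]
opening: 0.0153
```

Run:
```python
from h import *
s=read_state(); print(s["t"],s["tool_pos"],s["orientation"],s["force"],s["wrist_torque"],s["opening"])
im,d=read_camera("scene"); u,v=px("scene",[.534,-.119,.24])[0].astype(int)
cv2.imwrite("pics/s2.png",cv2.resize(im[v-50:v+60,u-75:u+75],None,fx=5,fy=5))
```

```text
5.05 [ 0.53473457 -0.11845754  0.2312615 ] [2.59965623 1.74986659 0.00281238] [ 3.29928981 -1.02782745 -3.16085791] [-0.23803235 -0.5179789   0.0085442 ] 0.015270393628887265
```

View pics/s2.png

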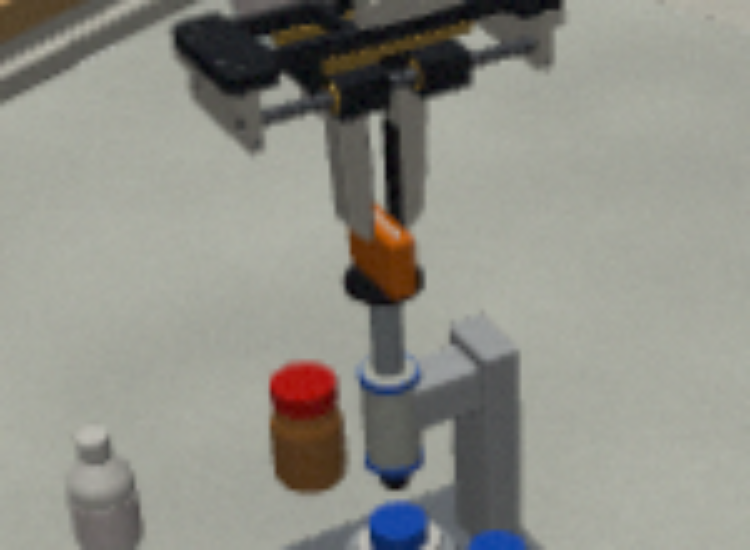

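Run:
```python
from h import *
u,v=px("scene",[.534,-.119,.24])[0].astype(int)
p=np.array([.5347,-.1185,.2313]); n=np.array([np.cos(-.384),np.sin(-.384),0])
for X in (p+n*.02,p-n*.02,p+n*.008,p-n*.008,[.534,-.119,.225],[.534,-.119,.262],[.534,-.119,.165]): print(((px("scene",X)[0]-[u-75,v-50])*5).round())
im,d=read_camera("scene")
r=cut_out("wing","scene"); P=cloud("scene",r[0]["mask"],d); print(len(P),np.percentile(P,[2,10,50,90,98],axis=0).round(4))
```

```text
[348. 277.]
[413. 255.]
[368. 270.]
[393. 262.]
[381. 275.]
[378. 216.]
[387. 365.]
297 [[ 0.3066 -0.3121  0.0035]
 [ 0.5348 -0.1285  0.1768]
 [ 0.5429 -0.1107  0.2273]
 [ 0.5504 -0.095   0.2588]
 [ 0.5542 -0.0916  0.2629]]
```

Run:
```python
from h import *
im,d=read_camera("scene"); u,v=px("scene",[.534,-.119,.24])[0].astype(int)
it,dt=read_camera("top"); ut,vt=px("top",[.534,-.119,.24])[0].astype(int)
a=cv2.resize(im[v-25:v+25,u-20:u+20],(480,600),interpolation=cv2.INTER_CUBIC)
cv2.imwrite("pics/s3.png",a)
X0,Y0=u-20,v-25
for (cx,cy) in [(362,237),(358,220),(362,228),(362,245),(365,255),(370,265),(395,265)]:
    uu,vv=int(cx/5+u-75),int(cy/5+v-50); m=np.zeros(d.shape,bool); m[vv,uu]=1
    print(cx,cy,((uu-X0)*12,(vv-Y0)*12),cloud("scene",m,d).round(4),im[vv,uu])
```

```text
362 237 (np.int64(204), np.int64(264)) [[ 0.5399 -0.1273  0.2503]] [60 75 93]
358 220 (np.int64(192), np.int64(228)) [[ 0.5548 -0.1169  0.2706]] [86 92 95]
362 228 (np.int64(204), np.int64(240)) [[ 0.5522 -0.116   0.2666]] [86 93 95]
362 245 (np.int64(204), np.int64(288)) [[ 0.5378 -0.1296  0.2422]] [ 8 46 96]
365 255 (np.int64(216), np.int64(312)) [[ 0.5391 -0.1254  0.238 ]] [ 7 45 94]
370 265 (np.int64(228), np.int64(336)) [[ 0.5455 -0.1165  0.2382]] [16 47 96]
395 265 (np.int64(288), np.int64(336)) [[ 0.5494 -0.0956  0.2479]] [  7  54 105]
```

View pics/s3.png

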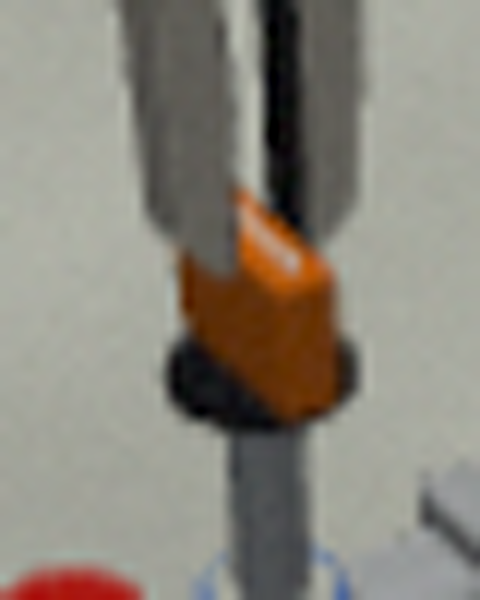

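Run:
```python
from h import *
u,v=px("scene",[.534,-.119,.26])[0].astype(int)
p=np.array([.5381,-.1102,.3059]); n=np.array([np.cos(-.38),np.sin(-.38),0]); x=np.array([-n[1],n[0],0])
for s in (1,-1):
  for dz in (0,.02): print(s,dz,[((px("scene",p+s*n*.039+k*x*.0075+[0,0,dz])[0]-[u-100,v-60])*4).round() for k in (-1,1)])
u,v=px("scene",[.534,-.119,.24])[0].astype(int)
p=np.array([.5347,-.1185,.2313])
for s in (1,-1):
  for dz in (0,.02): print(s,dz,[((px("scene",p+s*n*.008+k*x*.0075+[0,0,dz])[0]-[u-20,v-25])*12).round() for k in (-1,1)])
```

```text
1 0 [array([346., 201.]), array([357., 211.])]
1 0.02 [array([344., 173.]), array([355., 183.])]
-1 0 [array([452., 168.]), array([463., 178.])]
-1 0.02 [array([451., 141.]), array([462., 150.])]
1 0 [array([206., 334.]), array([238., 364.])]
1 0.02 [array([201., 258.]), array([234., 288.])]
-1 0 [array([268., 313.]), array([300., 343.])]
-1 0.02 [array([264., 237.]), array([297., 267.])]
```

The view shows the fingertips overlapping only the top 8–12 mm of the wing. They sit about 22 mm higher than the reported TCP, and the earlier picture shows the same offset. I'll trust the picture, open, and regrip about 17 mm lower while watching the force.

Call:
apply_moves(commands=[0,0,0,0,0,0,4,0,0,0,0,0,0,4,0,0,-0.6,0,0,0,4,0,0,-0.6,0,0,0,4,0,0,0,0,0,0,4,0,0,0,0,0,0,4])

```text
t: 6.05
tool_pos: [0.5338, -0.1181, 0.2176]
orientation: [2.601, 1.751, 0.001]
force: [0.9, 0.0, -0.1]
opening: 0.0399
```

Run:
```python
from h import *
s=read_state(); print(s["t"],s["tool_pos"],s["force"],s["wrist_torque"],s["opening"])
im,d=read_camera("scene"); u,v=px("scene",[.534,-.119,.24])[0].astype(int)
cv2.imwrite("pics/s4.png",cv2.resize(im[v-25:v+25,u-25:u+25],(600,600),interpolation=cv2.INTER_CUBIC))
```

```text
6.05 [ 0.53383447 -0.11809685  0.21759526] [ 0.92999592  0.03432383 -0.07688418] [ 0.06817982 -0.06238604 -0.0365448 ] 0.03990676846480391
```

View pics/s4.png

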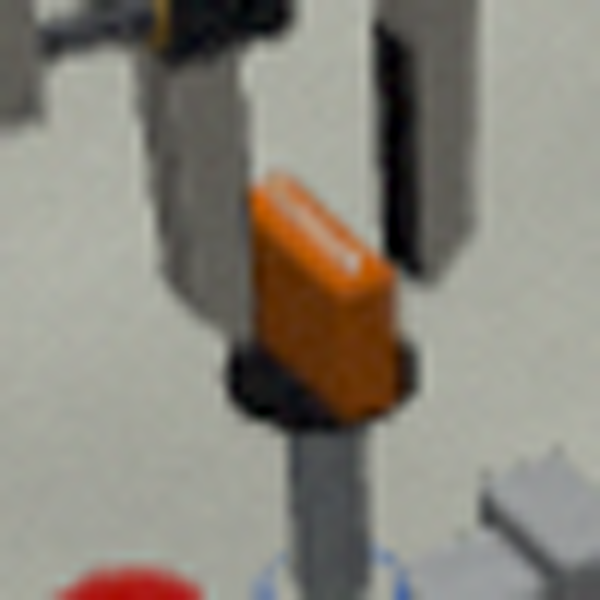

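Tips now sit about 23 mm below the wing's top, near (240,330) and (420,285). I'll go 7 mm lower, then grip.

Call:
apply_moves(commands=[0,0,-0.7,0,0,0,4,0,0,0,0,0,0,3,0,0,0,0,0,0,1,0,0,0,0,0,0,1,0,0,0,0,0,0,1], squeeze=25)

```text
t: 6.72
tool_pos: [0.5347, -0.1185, 0.2103]
orientation: [2.6, 1.75, 0.002]
force: [1.8, 0.0, -1.4]
opening: 0.0159
```

Run:
```python
from h import *
s=read_state(); print(s["t"],s["tool_pos"],s["orientation"],s["force"],s["wrist_torque"],s["opening"])
```

```text
6.725 [ 0.53472904 -0.1184841   0.21029859] [2.59989013e+00 1.74999663e+00 2.48956995e-03] [ 1.7958343   0.02940962 -1.39808237] [ 0.02666304 -0.06189971  0.00746063] 0.01588151738970833
```

Call:
apply_moves(commands=[0,0,0,0,0,0,1,0,0,0,0,0,0.12,1,0,0,0,0,0,0.14,1,0,0,0,0,0,0.14,1,0,0,0,0,0,0.14,1,0,0,0,0,0,0.14,1,0,0,0,0,0,0,1], squeeze=55)

```text
t: 7.6
tool_pos: [0.5346, -0.1184, 0.2101]
orientation: [1.843, 2.536, 0.005]
force: [1.9, -0.9, -1.6]
opening: 0.0155
```

```bash
cat >> h.py <<'E'
def st():
    s=read_state(); o=s["orientation"]; R=Ro.from_rotvec(o).as_matrix()
    print("t",round(s["t"],2),"pos",s["tool_pos"].round(4) if hasattr(s["tool_pos"],'round') else s["tool_pos"],"yaw_y",round(np.arctan2(R[1,1],R[0,1]),3),"tz",R[:,2].round(4),"F",np.round(s["force"],2),"M",np.round(s["wrist_torque"],3),"op",round(s["opening"],4))
E
python3 -c "
from h import *
st()"
```

```text
t 7.6 pos [ 0.5346 -0.1184  0.2101] yaw_y 0.314 tz [ 6.9e-03 -7.0e-04 -1.0e+00] F [ 1.94 -0.87 -1.64] M [-0.296 -0.177  0.024] op 0.0155
```

Call:
apply_moves(commands=[0,0,0,0,0,0.14,1,0,0,0,0,0,0,1,0,0,-0.3,0,0,0,1,0,0,-0.3,0,0,0,1,0,0,-0.3,0,0,0,1,0,0,0,0,0,0,1])

```text
t: 8.35
tool_pos: [0.5345, -0.1184, 0.2001]
orientation: [1.68, 2.648, 0.006]
force: [2.4, -1.3, -2.9]
opening: 0.0155
```

Run:
```python
from h import *
st()
im,d=read_camera("scene"); u,v=px("scene",[.534,-.119,.16])[0].astype(int)
cv2.imwrite("pics/s5.png",cv2.resize(im[v-50:v+50,u-60:u+60],(720,600),interpolation=cv2.INTER_CUBIC))
print([(np.round(w("scene",r["point"]),4),round(r["conf"],2)) for r in spot_point("wing","scene")[:2]])
```

```text
t 8.35 pos [ 0.5345 -0.1184  0.2001] yaw_y 0.44 tz [ 0.0066  0.     -1.    ] F [ 2.39 -1.31 -2.92] M [-0.365 -0.327  0.065] op 0.0155
[(array([ 0.5343, -0.1224,  0.2322]), 0.73)]
```

View pics/s5.png

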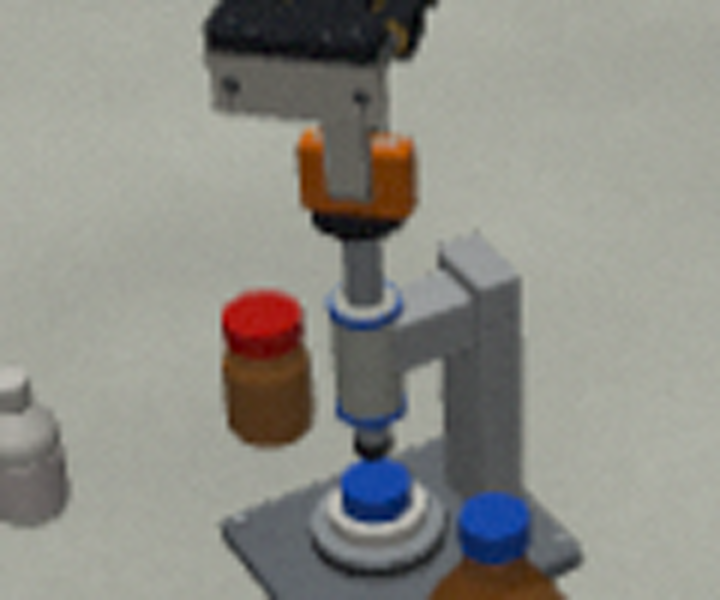

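The wing has turned and the section has come down. The foot at (372,445) is still just above the blue pad at (376,475), so I'll feel for contact in small steps.

Call:
apply_moves(commands=[0,0,-0.2,0,0,0,1,0,0,-0.2,0,0,0,1])

```text
t: 8.7
tool_pos: [0.5346, -0.1184, 0.1965]
orientation: [1.68, 2.648, 0.006]
force: [2.8, -0.4, -1.0]
opening: 0.0157
```

Call:
apply_moves(commands=[0,0,-0.2,0,0,0,1])

```text
t: 8.82
tool_pos: [0.5346, -0.1184, 0.1945]
orientation: [1.68, 2.648, 0.006]
force: [2.0, -0.4, -0.7]
opening: 0.016
```

Call:
apply_moves(commands=[0,0,-0.2,0,0,0,1])

```text
t: 8.95
tool_pos: [0.5346, -0.1184, 0.1924]
orientation: [1.68, 2.648, 0.006]
force: [2.4, -1.0, -1.5]
opening: 0.0156
```

Call:
apply_moves(commands=[0,0,-0.2,0,0,0,1])

```text
t: 9.07
tool_pos: [0.5346, -0.1184, 0.1903]
orientation: [1.68, 2.648, 0.006]
force: [1.5, 0.1, -1.8]
opening: 0.0155
```

Call:
apply_moves(commands=[0,0,-0.2,0,0,0,1])

```text
t: 9.2
tool_pos: [0.5346, -0.1184, 0.1881]
orientation: [1.68, 2.648, 0.006]
force: [1.9, 0.2, -1.9]
opening: 0.0155
```

Call:
apply_moves(commands=[0,0,-0.2,0,0,0,1])

```text
t: 9.32
tool_pos: [0.5347, -0.1184, 0.186]
orientation: [1.68, 2.648, 0.006]
force: [2.5, -0.4, -1.7]
opening: 0.0155
```

Call:
apply_moves(commands=[0,0,-0.15,0,0,0,1])

```text
t: 9.45
tool_pos: [0.5347, -0.1184, 0.1844]
orientation: [1.68, 2.647, 0.006]
force: [0.8, 0.2, 0.8]
opening: 0.0157
```

Call:
apply_moves(commands=[0,0,-0.15,0,0,0,1])

```text
t: 9.57
tool_pos: [0.5348, -0.1184, 0.1832]
orientation: [1.68, 2.647, 0.006]
force: [0.2, 0.2, 2.0]
opening: 0.0159
```

Call:
apply_moves(commands=[0,0,-0.1,0,0,0,1])

```text
t: 9.7
tool_pos: [0.5348, -0.1185, 0.1826]
orientation: [1.679, 2.647, 0.006]
force: [0.4, 0.4, 3.9]
opening: 0.016
```

Call:
apply_moves(commands=[0,0,-0.15,0,0,0,1])

```text
t: 9.82
tool_pos: [0.5349, -0.1185, 0.1815]
orientation: [1.679, 2.647, 0.006]
force: [-0.5, 0.1, 5.4]
opening: 0.0155
```

Call:
apply_moves(commands=[0,0,-0.12,0,0,0,1])

```text
t: 9.95
tool_pos: [0.5349, -0.1185, 0.1808]
orientation: [1.679, 2.646, 0.006]
force: [-1.1, 0.7, 6.2]
opening: 0.0156
```

Call:
apply_moves(commands=[0,0,0,0,0,0,1])

```text
t: 10.07
tool_pos: [0.5348, -0.1185, 0.1809]
orientation: [1.679, 2.646, 0.006]
force: [-0.8, -0.1, 4.8]
opening: 0.0161
```

Call:
apply_moves(commands=[0,0,-0.1,0,0,0,1,0,0,-0.02,0,0,-0.12,1])

```text
t: 10.32
tool_pos: [0.535, -0.1185, 0.1804]
orientation: [1.837, 2.538, 0.006]
force: [-1.2, 0.3, 4.0]
opening: 0.0155
```

Call:
apply_moves(commands=[0,0,-0.01,0,0,-0.12,1])

```text
t: 10.45
tool_pos: [0.5349, -0.1185, 0.1805]
orientation: [1.99, 2.42, 0.005]
force: [0.0, 0.7, 4.0]
opening: 0.0152
```

Call:
apply_moves(commands=[0,0,-0.12,0,0,0,1])

```text
t: 10.58
tool_pos: [0.535, -0.1186, 0.1798]
orientation: [1.992, 2.418, 0.005]
force: [-1.4, -0.2, 7.1]
opening: 0.0155
```

Call:
apply_moves(commands=[0,0,-0.02,0,0,-0.12,1,0,0,-0.01,0,0,-0.12,1])

```text
t: 10.82
tool_pos: [0.535, -0.1186, 0.18]
orientation: [2.271, 2.157, 0.003]
force: [-1.3, -0.5, 4.7]
opening: 0.0154
```

Call:
apply_moves(commands=[0,0,0,0,0,-0.12,1,0,0,0,0,0,-0.12,1])

```text
t: 11.08
tool_pos: [0.5349, -0.1186, 0.1802]
orientation: [2.519, 1.861, 0.002]
force: [0.2, -0.8, 3.5]
opening: 0.0156
```

```bash
python3 -c "
from h import *
st()"
```

```text
t 11.07 pos [ 0.5349 -0.1186  0.1802] yaw_y -0.298 tz [ 0.0064 -0.0068 -1.    ] F [ 0.16 -0.76  3.53] M [0.25  0.554 0.122] op 0.0156
```

Call:
apply_moves(commands=[0,0,0,0,0,-0.09,1,0,0,0,0,0,-0.05,1])

```text
t: 11.32
tool_pos: [0.535, -0.1186, 0.1803]
orientation: [2.646, 1.676, 0.001]
force: [-1.0, -0.4, 2.8]
opening: 0.0163
```

```bash
python3 -c "
from h import *
st()"
```

```text
t 11.32 pos [ 0.535  -0.1186  0.1803] yaw_y -0.442 tz [ 0.0056 -0.0075 -1.    ] F [-1.   -0.43  2.82] M [0.05  0.329 0.983] op 0.0163
```

Call:
apply_moves(commands=[0,0,0,0,0,-0.05,1])

```text
t: 11.45
tool_pos: [0.535, -0.1184, 0.1803]
orientation: [2.687, 1.61, 0.001]
force: [0.3, 2.3, 4.2]
opening: 0.016
```

```bash
python3 -c "
from h import *
st()"
```

```text
t 11.45 pos [ 0.535  -0.1184  0.1803] yaw_y -0.491 tz [ 0.0054 -0.0076 -1.    ] F [0.29 2.27 4.18] M [0.558 0.114 1.124] op 0.016
```

Call:
apply_moves(commands=[0,0,0,0,0,0,1,0,0,0,0,0,0,4,0,0,0,0,0,0,4,0,0,0,0,0,0,4,0,0,1,0,0,0,4,0,0,3,0,0,0,4,0,0,4,0,0,0,4,0,0,0,0,0,0,4])

```text
t: 12.45
tool_pos: [0.5341, -0.1183, 0.2628]
orientation: [2.685, 1.615, -0.001]
force: [-0.0, 0.8, 0.4]
opening: 0.0402
```

Run:
```python
from h import *
st()
im,d=read_camera("scene"); it,dt=read_camera("top")
u,v=px("scene",[.534,-.119,.16])[0].astype(int)
cv2.imwrite("pics/s6.png",cv2.resize(im[v-50:v+50,u-60:u+60],(720,600),interpolation=cv2.INTER_CUBIC))
for c,D in (("scene",d),("top",dt)):
    print([(np.round(w(c,r["point"]),4),round(r["conf"],2)) for r in spot_point("wing",c)[:1]])
    r=cut_out("wing",c)
    if r:
        P=cloud(c,r[0]["mask"],D); P=P[np.hypot(P[:,0]-.534,P[:,1]+.119)<.035]
        t=P[P[:,2]>np.percentile(P[:,2],95)-.006]; e,vv=np.linalg.eigh(np.cov(t[:,:2].T)); print(c,len(t),t.mean(0).round(4),np.degrees(np.arctan2(vv[1,1],vv[0,1])))
    for q in ("amber_bottle","red_jar","white_bottle"):
        print(c,q,[(np.round(w(c,r["point"]),3),round(r["conf"],2)) for r in spot_point(q,c)[:1]])
```

```text
t 12.45 pos [ 0.5341 -0.1183  0.2628] yaw_y -0.488 tz [ 0.0039 -0.0071 -1.    ] F [-0.01  0.81  0.36] M [-0.047 -0.032 -0.015] op 0.0402
[(array([ 0.533 , -0.1218,  0.2121]), 0.6)]
scene 77 [ 0.538  -0.1149  0.2319] 67.10733721485484
scene amber_bottle [(array([0.618, 0.018, 0.   ]), 0.87)]
scene red_jar [(array([ 0.484, -0.243,  0.002]), 0.77)]
scene white_bottle [(array([ 0.61 , -0.298, -0.002]), 0.59)]
[(array([ 0.5358, -0.1219,  0.2138]), 0.63)]
top 117 [ 0.5411 -0.1062  0.2337] 74.67136694490681
top amber_bottle [(array([0.615, 0.019, 0.001]), 0.58)]
top red_jar []
top white_bottle []
```

View pics/s6.png

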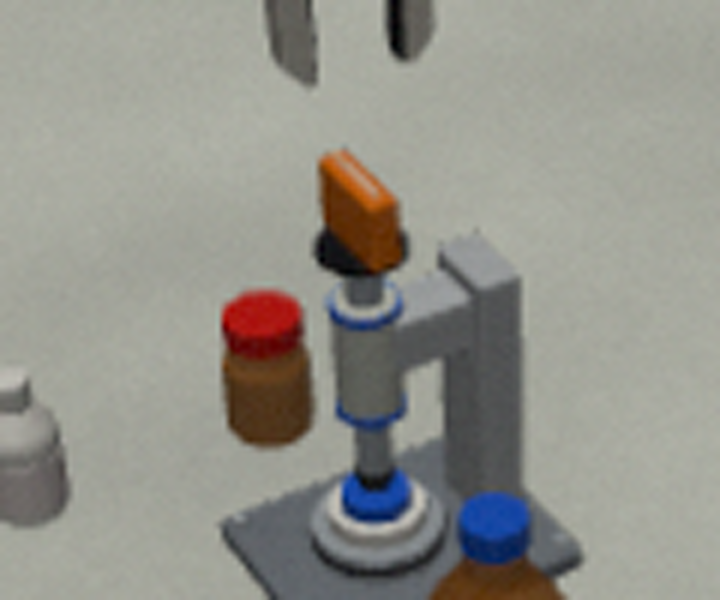

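The foot is seated on the pad at (376,480), and the wing is back at its starting angle (about 67° against 68°). The jar and bottles haven't moved, and the gripper is clear. Handing in.

```bash
python3 -c "
from h import *
print(close_job())"
```

```text
the job is handed in; nothing more can be done
None
```

I carried out the whole sequence and handed the job in at about 13 s. The section is locked on the pad at an estimated 7–8.4 N. That is inferred, because I could not measure the load directly after letting go.

- **Unlock:** I gripped the wing and turned it counter-clockwise about 0.83 rad, past the point where the section slides freely.
- **Press:** I lowered the section 30 mm in small steps. The pad was felt at a TCP height of about 0.1856 m, and I pressed about 5.5 mm past that. The highest load I estimated on the cell was about 9 N, well under 16 N.
- **Lock:** I turned the wing clockwise until the torque rose to about 1.1 N m, which I took as the home stop. Then I released and lifted clear.

**Last checks:**
- **Section:** The scene camera puts the wing at 67° (68° at the start). It is about 30 mm lower, matching the arm's own travel, and the foot sits on the pad.
- **Bystanders:** The jar and both bottles are standing where they were. The top camera found only the amber bottle in the last check, so the jar and white bottle are confirmed by the scene camera alone.

**Disagreements:**
- **Load:** The spring fit gives about 8.4 N before any easing on release. The force readings give 7–8 N, and the lowest reading of them about 6.2 N after easing.
- **Fingertips:** They showed about 21 mm higher in the pictures than the reported TCP. I regripped lower going by the picture.
- **Wing angle:** The top camera's final angle of 75° disagreed, probably because the gripper blocked part of its view.

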